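# Dock the bush carrier and flip its keeper flag

## Robot

A 6-joint arm with a two-finger parallel gripper is mounted at the origin on a cart in front of the work surface, level with it; the furniture and walls round the work are solid. World frame = base frame: x ahead of the robot, y to its left, z up, the work surface at z = 0. Lengths are in m, angles in rad, forces in N, time in s.
With the tool pointing down it reaches from about 0.25 to 0.775 m from the base axis. Payload 4 kg.
Tool frame: the origin (TCP) lies midway between the tips of the shut fingers; the grasp point (between the pads) lies 19 mm behind it (r.tcp_to_grasp is the distance from the TCP to the grasp point, in m); z points along the fingers, y is the line along which they close (so a half turn about z gives the same grasp; the last joint's range is limited). The gripper opens to 85 mm and grips with 20 to 120 N. Pads are 22 mm wide; open, the fingers measure 114 mm over their backs; the gripper's body (76 mm by 85 mm) begins 54 mm behind the grasp point. The pads swing forward as they close: fully open they stand 13 mm farther back than shut.
Start: joints at [-1.383, 0.087, 1.371, -0, 1.684, -0.103], TCP at [0.158, -0.527, 0.231] pointing down, gripper open.
Joint ranges: [-3.1, 3.1], [-0.76, 2.03], [0.27, 2.55], [-1.08, 4.22], [0.17, 2.65], [-2.57, 2.57]. Speed limits (rad/s): [2.79, 2.79, 3.14, 3.14, 3.14, 3.14].

## Interface

Orientations are given as a 3x3 rotation matrix whose columns are the frame's x, y, z axes.
In Python, from cell import r, grab_frame gives the robot as it stands.
- The arm moves only by the shell command python3 -m creep 'ROWS' [FORCE]. ROWS is JSON, a list of rows, each a list of 5 numbers: the opening, from -1 (shut) to 1 (fully open), then the shift along the tool's x, y, z in units of 0.02 m (1.0 is 0.02 m), then the turn about the tool's z in units of 0.1 rad (1.0 is 0.1 rad). In form: [[claw, x, y, z, spin], ...]. A call has 1 to 8 rows; each row shifts and turns the commanded pose from where the row before left it, along the tool's axes as they then stand; what a row does not reach is not made up. A row lasts 1/12 s, in which the tool goes at most 41.7 mm and 7.16 degrees, less where a joint would pass 70% of its speed; a pose out of reach is approached as far as the arm can. A call with a number of a shift or a turn outside -1 to 1 is refused whole. A call with a gripper value outside its range is refused whole. The fingers move at their own pace and stop on an object; FORCE is the grip in N (left out, the last holds). Time passes only in rows, so rows that do not move let the fingers close. It gives the time, the measured TCP pose, the force, the opening and the grip force at its end, in the units of the state.
- r.read_state(): the state, without advancing time (a new reading comes with each control period).
- grab_frame(name): name is "scene" or "top" or "wrist"; returns a dict with "image" (384x512x3 uint8, blue, green, red), "fovy" (degrees; the focal length in pixels is half the picture's height over the tangent of half this angle, whatever the lens; pixels are square), "cx", "cy" (the principal point, pixels), "distortion" ([k1, k2, p1, p2, k3] as OpenCV has them; the pictures are not rectified), "origin" and "rotation" of the camera in the world; the wrist camera has in their place "mount" (4x4, takes a point from camera to tool coordinates, whose origin is the TCP and whose axes are the flange's). Camera axes: x right, y down, z forward; pixel columns grow to the right and rows downward; lengths in m; the calibration is good to about 2 mm. A picture is of the moment at which its call begins: read the wrist's pose just before it. There is no depth.
- r.hand_in(): hands the job in; it is judged then, once.
The state is a dict: "clock": time; "joint_pos": joint angles; "dq": joint speeds; "effort": joint torques, N m; "ee_pos": TCP position; "ee_rot": TCP orientation; "contact_force": force on the tool from outside, world axes, zero at the start; "wrist_torque": the same for the moment, N m; "width": finger opening in m; "finger_force": force on a finger pad.
Only numpy, scipy, OpenCV 4.12 (cv2) and the standard library are available. Lean on these libraries where they do the work, as an engineer would, in place of code of your own. Each camera call takes 0.05 s, during which the arm holds its last target. There are 200 camera calls.

## Task

Send the brass bush to inspection: with a fingertip push its carrier along the lane until it is fully home against the end stop, then put a fingertip under the free edge of that dock's flag and flip the flag right over its axle, so that it lies flat behind the carrier with its ring symbol up. Use the fingers only to push, gently: do not pinch or lift anything or touch the bush, and leave the other two docks and the things on the bench as they are.

Things in the scene. Friction and masses are not known exactly. Their poses are not given: they have to be found in the camera images.
- dock_bush: Dock of the brass bush: aluminium bed 167 x 80 x 50 mm high, screwed to the bench, a straight lane along its top. Origin on the bench right under the flag's axle; +x along the lane away from the robot to the end stop, +y left, z up. Bed from x = -20 to +147 mm; lane floor z = 50 mm; guide rails from x = 15 to 142 mm, tops z = 60 mm, 63 mm apart.
- dock_bush_axle (a point): Middle of the axle of that dock's flag: x = 0, z = 56 mm in the dock's frame, axle along y. Two cheeks hold it at y = +-28.5 to 35.5 mm, tops at z = 64 mm. Fingers that push the carrier must stay above z = 64 mm here.
- dock_bush_stop (a point): Face of the end stop's rubber bumpers: x = 130 mm, z = 63 mm in the dock's frame. The end stop's top is at z = 78 mm.
- carrier_bush: Loose carrier of the brass bush, 0.4 kg: black block 60 (x) x 60 (y) x 20 mm high that slides along the lane (friction a few N). Origin at the centre of its underside, axes as the dock's. Fully home its origin is at x = 100 mm in the dock's frame; it starts 20 to 45 mm short of that. The bush stands in a recess 5 mm deep at x = +3 mm.
- carrier_bush_push (a point): Middle of the robot-side face of the carrier's upright aluminium push plate: x = -30 mm, z = 28 mm in the carrier's frame. The plate is 6 mm thick, 58 mm wide, its top 37 mm above the carrier's underside.
- flag_bush (a joint): Flag hinge, rad: 0 = lying flat towards the robot, bar symbol up (open); 3.14 = turned over, lying flat on the lane, ring symbol up (shut), its edge close behind a carrier that is home; a carrier short of home is in its way. Flag: aluminium leaf 4 mm thick, 50 mm wide, 65 mm from axle to free edge, 45 g, no spring: past upright it falls over by its own weight, lightly damped.
- flag_bush_edge (a point): Middle of the flag's free edge, a slick black plastic bead of 3 mm radius on which a finger slides easily (friction about 0.25): at x = -65 mm, z = 56 mm in the dock's frame when open. The outer 45 mm of the open flag overhangs the bed's end: under it is only bare bench, 53 mm below its underside.
- brass_bush: Flanged brass bush, 38 mm diameter at the foot, 30 mm tall, standing loose in the recess of its carrier; origin at the centre of its underside.
- dock_shaft: A dock built exactly like dock_bush, holding the flanged shaft: waiting short of home, flag open (bar up). To be left alone.
- carrier_shaft: Carrier in dock_shaft, built like carrier_bush. To be left alone.
- flag_shaft (a joint): Hinge of the flag of dock_shaft, as flag_bush. To be left alone.
- flanged_shaft: Flanged steel shaft, 42 mm diameter, 50 mm tall, standing loose in carrier_shaft; origin at the centre of its underside.
- dock_pin: A dock built exactly like dock_bush, holding the stepped pin: already home, flag shut (ring up). To be left alone.
- carrier_pin: Carrier in dock_pin, built like carrier_bush. To be left alone.
- flag_pin (a joint): Hinge of the flag of dock_pin, as flag_bush. To be left alone.
- stepped_pin: Stepped steel pin, 24 mm diameter, 34 mm tall, standing loose in carrier_pin; origin at the centre of its underside.
- loupe: Black eye loupe, 38 mm diameter, 33 mm tall, standing on the bench; a bystander. Origin at the centre of its underside.
- screwdriver_a: Screwdriver with a yellow handle, 202 mm long, 26 mm thick, lying along y near the bench's front edge; a bystander. Origin at the centre of its underside.
- note_pad: Pad of notes, 76 x 76 x 18 mm; a bystander. Origin at the centre of its underside.
- dust_blower: Rubber dust blower with an upright nozzle, 58 mm diameter, 125 mm tall; a bystander. Origin at the centre of its underside.
Not all that is in view belongs to the job. What is shaped like the brass_bush but blue or pink is not meant.

How it is judged:
On the way, in this order (a step that is already met when the one before it is completed fails the run):
1. the brass bush's carrier is home while its flag is still open (x of carrier_bush in the frame of dock_bush above 0.097 m and value of joint flag_bush below 0.5 rad), for 0.2 s.
2. the flag of that dock lies over on its other side, ring up (value of joint flag_bush above 3.04 rad and x of carrier_bush in the frame of dock_bush above 0.097 m), for 0.2 s.
At the end, for the whole second after the job is handed in: The bush's carrier rests in its lane within 3 mm of the end stop, the bush upright in its recess; that dock's flag lies within 0.1 rad of flat on the lane, ring up; the shaft's flag is still open, the pin's still shut, both their carriers within 6 mm of where they were (all of step 2 and z of carrier_bush in the frame of dock_bush below 0.053 m and linear speed of carrier_bush below 0.01 m/s and z of brass_bush in the frame of carrier_bush below 0.02 m and angle between brass_bush's own z axis and vertical below 0.1 rad and value of joint flag_shaft below 0.1 rad and value of joint flag_pin above 3.04 rad and distance of each of carrier_shaft, carrier_pin from where it was at the start of the episode below 0.006 m); the robot touches nothing.
It fails at once if the flag of the brass bush's dock is pinched or forced (more than 25 N by the gripper) (contact force between the fingers and flag_bush above 25 N).
It fails at once if the bush's carrier is lifted (8 mm) or tipped (0.15 rad) out of its lane, or squeezed or rammed (more than 35 N) (z of carrier_bush in the frame of dock_bush above 0.058 m or angle between carrier_bush's own z axis and vertical above 0.15 rad or contact force between the fingers and carrier_bush above 35 N).
It fails at once if the brass bush is handled, leaves its recess or tips (contact force between the fingers and brass_bush above 1 N or not (z of brass_bush in the frame of carrier_bush below 0.024 m and angle between brass_bush's own z axis and vertical below 0.3 rad)).
It fails at once if another dock is disturbed: its carrier or part moves more than 6 mm or its flag turns more than 0.3 rad (distance of any of carrier_shaft, carrier_pin, flanged_shaft, stepped_pin from where it was at the start of the episode above 0.006 m or value of joint flag_shaft above 0.3 rad or value of joint flag_pin below 2.84 rad).
It fails at once if a bystander is moved more than 15 mm (distance of any of loupe, screwdriver_a, note_pad, dust_blower from where it was at the start of the episode above 0.015 m).
It also fails if it takes over 38 s, if anything falls off the work surface, if the arm or the gripper's body presses on something with over 40 N, if the wrist force passes 120 N, or if a joint passes its speed limit or range.

## Working session

There is one attempt and no reset: what is moved stays moved. The work goes in short steps, Python scripts to look and compute and a shell command to move; the robot and the scene stay as the last step left them, time stands still between calls to the robot, and variables do not carry over. Pictures are saved under pics/ and viewed, at most 11 in all, crops included, and the job is handed in when it is done.

```bash
ls; mkdir -p pics; python3 - <<'E'
from cell import r, grab_frame
import cv2,numpy as np
s=r.read_state();print(s['clock'],s['ee_pos'],np.round(s['ee_rot'],3).tolist(),s['width'])
for n in("scene","top"):
    f=grab_frame(n);cv2.imwrite(f"pics/{n}0.png",f["image"])
    print(n,f["fovy"],f["cx"],f["cy"],f["distortion"],f["origin"],np.round(f["rotation"],4).tolist())
f=grab_frame("wrist");print(np.round(f["mount"],4).tolist(),f["fovy"])
a=cv2.imread("pics/top0.png");cv2.imwrite("pics/top0b.png",cv2.resize(a,(800,600),interpolation=cv2.INTER_CUBIC))
E
```

```text
pics
0.0 [ 0.15760594 -0.52641765  0.23010883] [[0.958, 0.287, -0.0], [0.287, -0.958, 0.002], [0.0, -0.002, -1.0]] 0.08524892785783236
scene 53.7143562696657 247.71884092615852 186.48897452908773 [-0.07065975  0.          0.          0.          0.        ] [0.10934244 0.98995672 0.50097911] [[-0.9093, -0.1747, 0.3776], [-0.416, 0.376, -0.828], [0.0026, -0.91, -0.4146]]
top 57.588782122402094 250.5763591806121 186.68195636622104 [0.00070564 0.         0.         0.         0.        ] [0.41263035 0.09821838 1.00163447] [[-0.0226, -0.9944, 0.103], [-0.9997, 0.0237, 0.0096], [-0.012, -0.1028, -0.9946]]
[[-0.0005, -0.9451, -0.3268, 0.0832], [1.0, -0.0005, -0.0003, -0.0003], [0.0001, -0.3268, 0.9451, -0.1426], [0.0, 0.0, 0.0, 1.0]] 58.447980076792426
```

View pics/top0b.png

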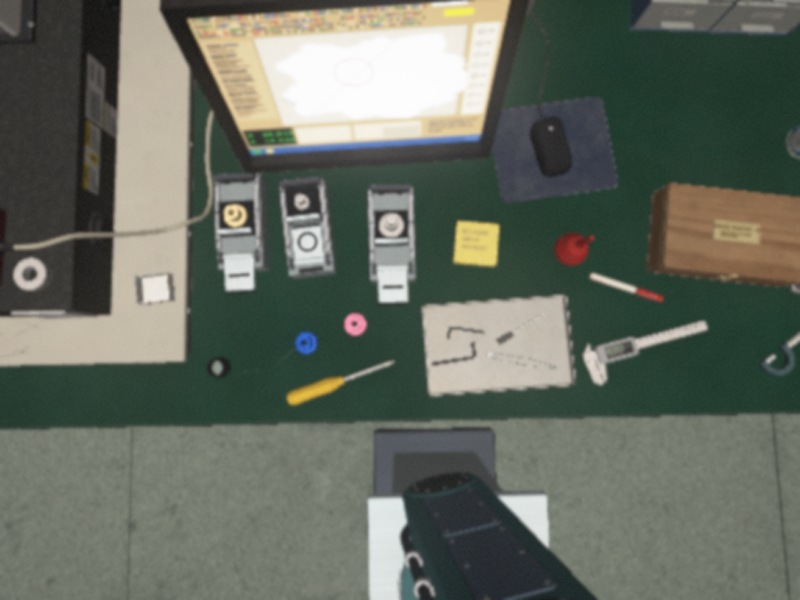

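View pics/scene0.png

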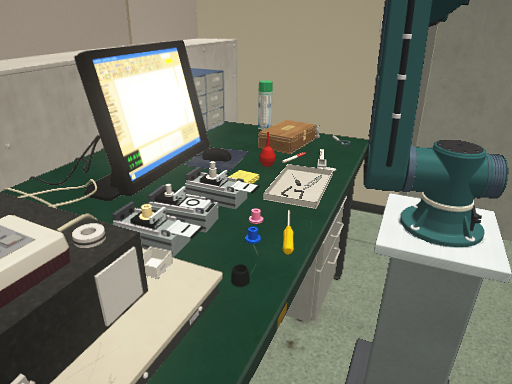

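Top view (800x600) shows three docks. The candidates for the bush are the yellow brass one in the left dock's carrier (235,215), the blue one (306,343) and the pink one (355,324). The brass one fits, because it is yellow and stands in a carrier whose flag is open (bar at 239,272). I'll confirm it in an enlarged crop.

```bash
python3 - <<'E'
import cv2,numpy as np
a=cv2.imread("pics/top0.png")[105:195,125:185];b=cv2.imread("pics/scene0.png")[190:255,100:205]
A=cv2.resize(a,(400,600),interpolation=cv2.INTER_CUBIC)
B=cv2.resize(b,(400,248),interpolation=cv2.INTER_CUBIC)
c=np.zeros((600,800,3),np.uint8);c[:,:400]=A;c[:248,400:]=B
cv2.imwrite("pics/crop1.png",c)
E
```

```text
(no output)
```

View pics/crop1.png

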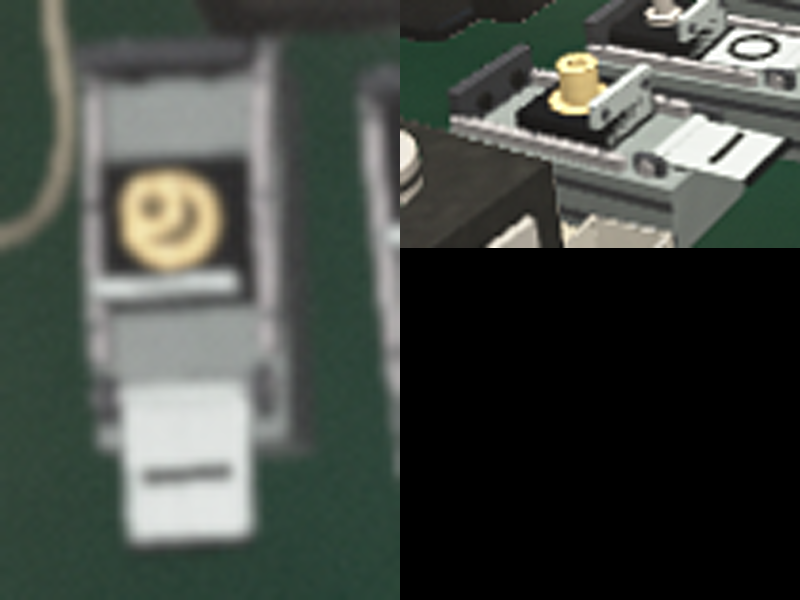

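The crop confirms it: the brass bush stands on the left dock's carrier, short of home, with the flag open (white leaf with bar, crop about (118..255, 383..543)). Next I'll measure.

```bash
cat > h.py <<'E'
import cv2,numpy as np
from cell import r,grab_frame
def cam(f,s=None):
    h=f["image"].shape[0];F=h/2/np.tan(np.radians(f["fovy"])/2)
    K=np.array([[F,0,f["cx"]],[0,F,f["cy"]],[0,0,1]])
    if "origin" in f: return K,np.array(f["distortion"]),np.array(f["origin"]),np.array(f["rotation"])
    M=np.array(f["mount"]);R=np.array(s["ee_rot"]);return K,np.array(f["distortion"]),np.array(s["ee_pos"])+R@M[:3,3],R@M[:3,:3]
def plane(c,px,z):
    K,D,o,R=c
    p=cv2.undistortPoints(np.array(px,float).reshape(-1,1,2),K,D)[:,0]
    d=np.c_[p,np.ones(len(p))]@R.T
    return o+d*((z-o[2])/d[:,2])[:,None]
E
python3 - <<'E'
from h import *
f=grab_frame("top");c=cam(f);im=f["image"]
w=(im.min(2)>185).astype(np.uint8);sub=np.zeros_like(w);sub[158:190,138:168]=w[158:190,138:168]
cn=max(cv2.findContours(sub,0,1)[0],key=cv2.contourArea)
rc=cv2.minAreaRect(cn);bx=cv2.boxPoints(rc);print("rect",rc)
print(np.round(plane(c,bx,.058),4).tolist())
raw=lambda L:[[125+u/6.667-.5+.075,105+v/6.667-.5+.075] for u,v in L]
print("leaf", np.round(plane(c,raw([(118,385),(250,380),(128,543),(255,540)]),.058),4).tolist())
print("rail near ends", np.round(plane(c,raw([(88,95),(100,440),(265,75),(282,440)]),.058),4).tolist())
print("plate top robot edge",np.round(plane(c,raw([(100,298),(240,290)]),.087),4).tolist())
print("stop top far/near corners",np.round(plane(c,raw([(80,45),(275,38),(80,72),(275,68)]),.078),4).tolist())
print("black carrier L/R back",np.round(plane(c,raw([(100,162),(245,158)]),.07),4).tolist())
E
```

```text
rect ((152.5, 173.5), (21.0, 17.0), 90.0)
[[0.5827, 0.3983, 0.058], [0.5815, 0.3515, 0.058], [0.5235, 0.3513, 0.058], [0.5246, 0.3978, 0.058]]
leaf [[0.5847, 0.4031, 0.058], [0.5854, 0.3486, 0.058], [0.5191, 0.3984, 0.058], [0.5191, 0.3463, 0.058]]
rail near ends [[0.7076, 0.4168, 0.058], [0.562, 0.4103, 0.058], [0.7142, 0.3427, 0.058], [0.5601, 0.3353, 0.058]]
plate top robot edge [[0.6149, 0.4013, 0.087], [0.6167, 0.345, 0.087]]
stop top far/near corners [[0.7224, 0.4135, 0.078], [0.7233, 0.3335, 0.078], [0.7111, 0.4134, 0.078], [0.7107, 0.3335, 0.078]]
black carrier L/R back [[0.6755, 0.4075, 0.07], [0.6756, 0.3478, 0.07]]
```

```bash
R='[-1,0.74,-1,0,0]'
python3 -m creep '[[-1,0.74,-1,0,0],[-1,0.74,-1,0,0],[-1,0.74,-1,0,0],[-1,0.74,-1,0,0],[-1,0.74,-1,0,0],[-1,0.74,-1,0,0],[-1,0.74,-1,0,0],[-1,0.74,-1,0,0]]'
python3 -m creep '[[-1,0.74,-1,0,0],[-1,0.74,-1,0,0],[-1,0.74,-1,0,0],[-1,0.74,-1,0,0],[-1,0.74,-1,0,0],[-1,0.74,-1,0,0],[-1,0.74,-1,0,0],[-1,0.74,-1,0,0]]'
```

```text
clock: 0.87
ee_pos: [0.2254, -0.3384, 0.2311]
ee_rot: [[0.958, 0.286, 0.0], [0.286, -0.958, 0.0], [0.0, -0.0, -1.0]]
contact_force: [0.0, -0.7, 0.1]
width: 0.0
finger_force: 0.0
clock: 1.53
ee_pos: [0.2929, -0.1512, 0.2312]
ee_rot: [[0.958, 0.286, 0.0], [0.286, -0.958, -0.0], [0.0, 0.0, -1.0]]
contact_force: [1.1, -1.7, 0.4]
width: -0.0
finger_force: 0.0
```

```bash
python3 -m creep '[[-1,0.74,-1,0,0],[-1,0.74,-1,0,0],[-1,0.74,-1,0,0],[-1,0.74,-1,0,0],[-1,0.74,-1,0,0],[-1,0.74,-1,0,0],[-1,0.74,-1,0,0],[-1,0.74,-1,0,0]]' | head -2
python3 -m creep '[[-1,0.74,-1,0,0],[-1,0.74,-1,0,0],[-1,0.74,-1,0,0],[-1,0.74,-1,0,0],[-1,0.74,-1,0,0],[-1,0.74,-1,0,0],[-1,0.74,-1,0,0],[-1,0.74,-1,0,0]]' |head -2
python3 -m creep '[[-1,0.74,-1,0,0],[-1,0.74,-1,0,0],[-1,0.74,-1,0,0],[-1,0.74,-1,0,0],[-1,0.74,-1,0,0],[-1,0.4,-0.5,0,0],[-1,0,0,0,-1],[-1,0,0,0,-1]]'
python3 -m creep '[[-1,0,0,0,-1],[-1,0,0,0,-1],[-1,0,0,0,-1],[-1,0,0,0,-1],[-1,0,0,0,-1],[-1,0,0,0,-1],[-1,0,0,0,-1],[-1,0,0,0,-1]]'
python3 -m creep '[[-1,0,0,0,-1],[-1,0,0,0,-1],[-1,0,0,0,-1],[-1,0,0,0,-1],[-1,0,0,0,-1],[-1,0,0,0,-1],[-1,0,0,0,-1],[-1,0,0,0,-1]]' |head -3
python3 -m creep '[[-1,0,0,0,-1],[-1,0,0,0,-1],[-1,0,0,0,-1],[-1,0,0,0,-1],[-1,0,0,0,-1],[-1,0,0,0,-1],[-1,0,0,0,-1],[-1,0,0,0,-1]]' |head -3
python3 -m creep '[[-1,0,0,0,-1],[-1,0,0,0,-1],[-1,0,0,0,-0.5],[-1,0,0,0,0],[-1,0,0,0,0]]'
python3 - <<'E'
from h import *
s=r.read_state();f=grab_frame("wrist");print(s["joint_pos"],s["clock"]);cv2.imwrite("pics/w1.png",f["image"])
cv2.imwrite("pics/w1b.png",cv2.resize(f["image"],(800,600),interpolation=cv2.INTER_CUBIC))
import pickle;pickle.dump((f,s),open("w1.pkl","wb"))
E
```

```text
clock: 2.2
ee_pos: [0.3604, 0.0361, 0.2312]
clock: 2.87
ee_pos: [0.428, 0.2232, 0.231]
clock: 3.53
ee_pos: [0.4749, 0.3518, 0.2302]
ee_rot: [[0.879, 0.477, -0.001], [0.477, -0.879, -0.001], [-0.002, 0.0, -1.0]]
contact_force: [-0.2, -0.0, 0.3]
width: 0.0001
finger_force: 0.0
clock: 4.2
ee_pos: [0.4748, 0.3508, 0.2308]
ee_rot: [[0.272, 0.962, -0.001], [0.962, -0.272, -0.001], [-0.001, -0.0, -1.0]]
contact_force: [0.2, 0.2, 0.6]
width: -0.0003
finger_force: 0.0
clock: 4.87
ee_pos: [0.4748, 0.3508, 0.2309]
ee_rot: [[-0.501, 0.865, -0.001], [0.865, 0.501, -0.0], [-0.0, -0.001, -1.0]]
clock: 5.53
ee_pos: [0.4748, 0.3508, 0.2308]
ee_rot: [[-0.97, 0.243, -0.001], [0.243, 0.97, -0.0], [0.0, -0.001, -1.0]]
clock: 5.95
ee_pos: [0.4748, 0.3508, 0.2309]
ee_rot: [[-1.0, 0.002, -0.001], [0.002, 1.0, -0.0], [0.001, -0.0, -1.0]]
contact_force: [-0.2, 0.3, 0.2]
width: -0.0001
finger_force: 0.0
[ 5.40358652e-01  1.78011116e-01  1.27007569e+00 -7.73095177e-05
  1.69413770e+00 -1.02824043e+00] 5.95
```

View pics/w1b.png

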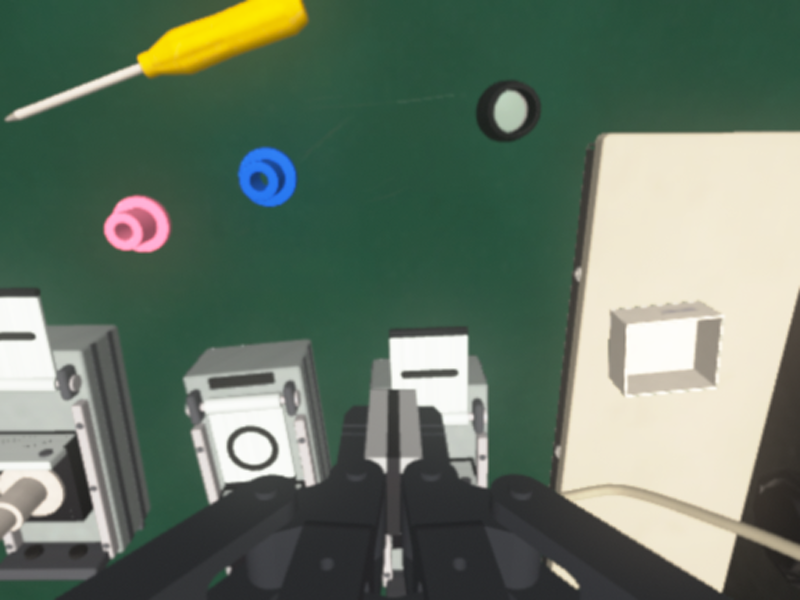

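The wrist view shows the flag's free edge as a black bead at (389–468, 331). The bed's near corners are at about (372,362) and (485,360), and the shut fingers are at the centre.

```bash
python3 - <<'E'
from h import *
import pickle;f,s=pickle.load(open("w1.pkl","rb"));c=cam(f,s);im=f["image"]
g=cv2.cvtColor(im,6)
# leaf white rows/cols
w=(im.min(2)>190).astype(np.uint8);m=np.zeros_like(w);m[205:270,240:305]=w[205:270,240:305]
for v in range(213,262,6):
    xs=np.where(m[v])[0];print(v,xs.min() if len(xs) else None,xs.max() if len(xs) else None)
for u in (255,265,275,285,295): print(u,g[204:222,u].tolist())
S=.64;P=lambda L,z:np.round(plane(c,[[(u+.5)*S-.5,(v+.5)*S-.5] for u,v in L],z),4).tolist()
print("bead out",P([(389,328),(467,328)],.058)); print("leaf/bead",P([(390,336),(467,334)],.058))
print("bed corners",P([(372,361),(485,358)],.05))
cv2.imwrite("pics/w1c.png",cv2.resize(im[195:325,220:325],None,fx=4.6,fy=4.6,interpolation=cv2.INTER_CUBIC))
E
```

```text
213 None None
219 250 298
225 250 298
231 250 298
237 250 298
243 251 298
249 266 304
255 267 301
261 279 300
255 [76, 77, 78, 77, 77, 73, 64, 60, 67, 70, 69, 105, 193, 245, 250, 250, 250, 250]
265 [78, 78, 78, 79, 78, 74, 64, 63, 68, 70, 79, 137, 219, 248, 250, 250, 250, 250]
275 [79, 79, 80, 79, 76, 69, 63, 65, 70, 71, 98, 185, 245, 250, 250, 250, 250, 250]
285 [80, 79, 80, 78, 75, 67, 63, 65, 68, 79, 130, 214, 248, 251, 251, 251, 251, 251]
295 [77, 77, 78, 77, 72, 63, 61, 64, 66, 86, 156, 231, 249, 250, 251, 251, 251, 251]
bead out [[0.5134, 0.3481, 0.058], [0.5135, 0.3974, 0.058]]
leaf/bead [[0.5189, 0.3487, 0.058], [0.5176, 0.3976, 0.058]]
bed corners [[0.54, 0.3367, 0.05], [0.538, 0.4114, 0.05]]
```

View pics/w1c.png

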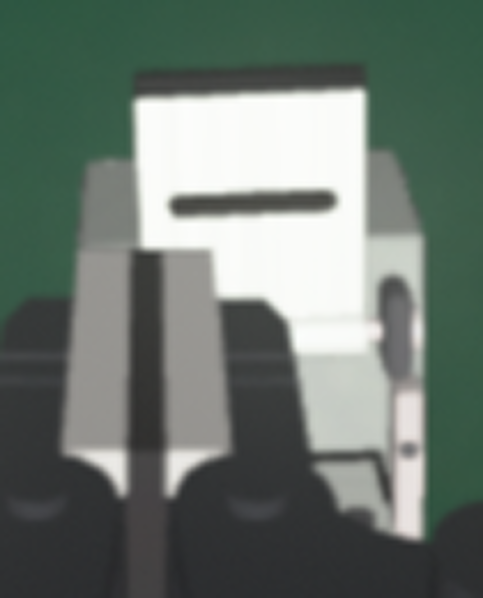

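```bash
python3 -m creep '[[-1,-0.96,0.18,0,-0.4],[-1,-0.97,0.18,0,0],[-1,-0.97,0.18,0,0],[-1,-0.97,0.18,0,0],[-1,-0.97,0.17,0,0],[-1,-0.97,0.17,0,0],[-1,0,0,0,0],[-1,0,0,1,0]]'
python3 -m creep '[[-1,0,0,1,0],[-1,0,0,1,0],[-1,0,0,1,0],[-1,0,0,1,0],[-1,0,0,1,0],[-1,0,0,0.5,0],[-1,0,0,0,0],[-1,0,0,0,0]]'
python3 - <<'E'
from h import *
s=r.read_state();f=grab_frame("scene");print(s["clock"]);cv2.imwrite("pics/s2.png",cv2.resize(f["image"][150:270,90:250],(800,600),interpolation=cv2.INTER_CUBIC))
E
```

```text
clock: 6.67
ee_pos: [0.5926, 0.3766, 0.2152]
ee_rot: [[-0.999, -0.038, 0.007], [-0.038, 0.999, 0.004], [-0.007, 0.003, -1.0]]
contact_force: [0.3, 0.3, 0.9]
width: 0.0
finger_force: 0.0
clock: 7.33
ee_pos: [0.5899, 0.3758, 0.1011]
ee_rot: [[-0.999, -0.039, -0.001], [-0.039, 0.999, -0.001], [0.001, -0.001, -1.0]]
contact_force: [-0.0, 0.3, 0.0]
width: 0.0
finger_force: 0.0
7.3333
```

View pics/s2.png

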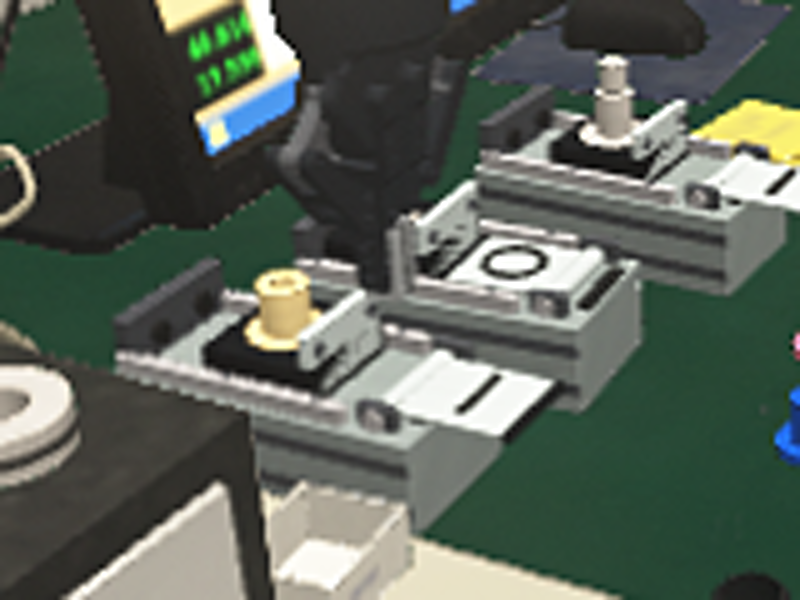

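In the scene view the shut fingertips are above the axle, behind the push plate (375,290), with clear space around them. Next: lower, then push.

```bash
python3 -m creep '[[-1,0,0,0.7,0],[-1,0,0,0.8,0],[-1,0,0,0,0],[-1,-0.25,0,0,0],[-1,-0.2,0,0,0],[-1,-0.15,0,0,0],[-1,-0.1,0,0,0],[-1,0,0,0,0]]'
python3 -m creep '[[-1,-0.15,0,0,0],[-1,-0.2,0,0,0],[-1,-0.2,0,0,0],[-1,-0.2,0,0,0],[-1,0,0,0,0]]'
```

```text
clock: 8.05
ee_pos: [0.6054, 0.3766, 0.0723]
ee_rot: [[-0.999, -0.039, 0.002], [-0.039, 0.999, 0.001], [-0.002, 0.001, -1.0]]
contact_force: [-0.2, 0.2, -0.3]
width: -0.0001
finger_force: 0.0
clock: 8.47
ee_pos: [0.6202, 0.3771, 0.0715]
ee_rot: [[-0.999, -0.039, 0.001], [-0.039, 0.999, 0.0], [-0.001, 0.0, -1.0]]
contact_force: [-1.7, -0.3, 1.3]
width: 0.0002
finger_force: 0.8
```

```bash
python3 -m creep '[[-1,-0.2,0,0,0],[-1,-0.2,0,0,0],[-1,-0.2,0,0,0],[-1,-0.1,0,0,0],[-1,0,0,0,0]]' | sed -n '1,2p;4p'
python3 -m creep '[[-1,-0.1,0,0,0],[-1,-0.05,0,0,0],[-1,0,0,0,0]]' | sed -n '1,2p;4p'
python3 -m creep '[[-1,-0.07,0,0,0],[-1,0,0,0,0]]' | sed -n '1,2p;4p'
```

```text
clock: 8.88
ee_pos: [0.6342, 0.3775, 0.0711]
contact_force: [-2.4, -0.1, 1.9]
clock: 9.13
ee_pos: [0.6365, 0.3776, 0.071]
contact_force: [-3.3, 0.4, 1.3]
clock: 9.3
ee_pos: [0.6379, 0.3776, 0.071]
contact_force: [-3.1, -0.3, 1.4]
```

```bash
python3 -m creep '[[-1,-0.07,0,0,0],[-1,0,0,0,0]]' | sed -n '1,2p;4p'
python3 -m creep '[[-1,-0.07,0,0,0],[-1,0,0,0,0]]' | sed -n '1,2p;4p'
python3 -m creep '[[-1,-0.07,0,0,0],[-1,0,0,0,0]]' | sed -n '1,2p;4p'
```

```text
clock: 9.47
ee_pos: [0.6392, 0.3777, 0.0711]
contact_force: [-3.0, 0.1, 1.2]
clock: 9.63
ee_pos: [0.6391, 0.3777, 0.0711]
contact_force: [-7.2, -1.1, 2.6]
clock: 9.8
ee_pos: [0.6391, 0.3777, 0.0711]
contact_force: [-10.4, -1.7, 3.5]
```

The force rose to 10 N with no further motion, so the carrier is home. Now back off, rise, and go round to the robot side of the flag.

```bash
python3 -m creep '[[-1,0.3,0,0,0],[-1,0.6,0,0,0],[-1,0.6,0,0,0],[-1,0.6,0,-0.5,0],[-1,0,0,-1,0],[-1,0,0,-1,0],[-1,0,0,-0.5,0],[-1,0,0,0,0]]'
python3 -m creep '[[-1,1,0,0,0],[-1,1,0,0,0],[-1,1,0,0,0],[-1,1,0,0,0],[-1,1,0,0,0],[-1,1,0,0,0],[-1,0.8,0,0,0],[-1,0,0,0,0]]' | head -2
python3 - <<'E'
from h import *
s=r.read_state();f=grab_frame("wrist");c=cam(f,s);cv2.imwrite("pics/w3.png",cv2.resize(f["image"],(800,600),interpolation=cv2.INTER_CUBIC))
import pickle;pickle.dump((f,s),open("w3.pkl","wb"));print(s["clock"],s["ee_pos"])
E
```

```text
clock: 10.47
ee_pos: [0.6025, 0.377, 0.1357]
ee_rot: [[-0.999, -0.039, 0.009], [-0.039, 0.999, 0.004], [-0.009, 0.003, -1.0]]
contact_force: [0.0, 0.2, 1.0]
width: -0.0001
finger_force: 0.0
clock: 11.13
ee_pos: [0.4614, 0.3707, 0.1299]
11.1333 [0.46143517 0.37070086 0.12993548]
```

View pics/w3.png

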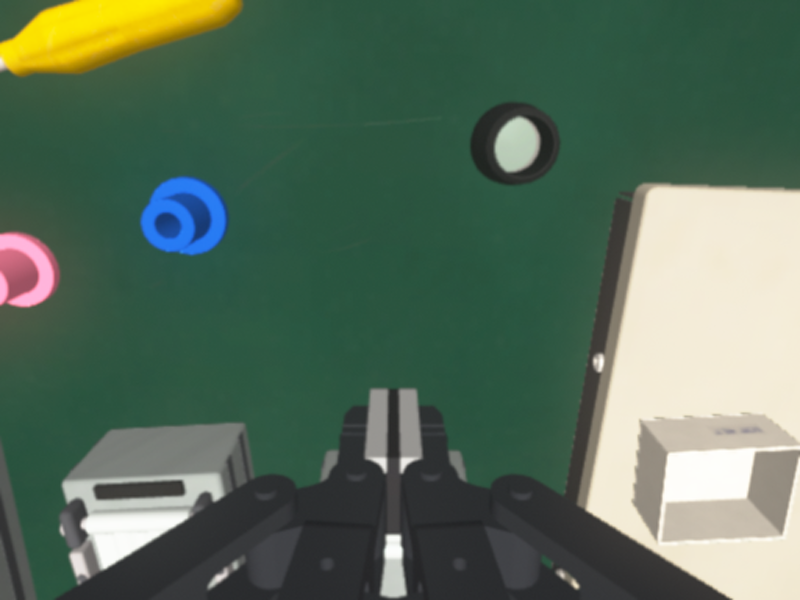

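The flag is hidden behind the fingers in this view. The tip is over bare bench, with the loupe, board and pin dock all clear of it. Next I'll lower and approach the bead.

```bash
python3 -m creep '[[-1,0,0,1,0],[-1,0,0,1,0],[-1,0,0,1,0],[-1,0,0,1,0],[-1,0,0,0.7,0],[-1,-0.7,0,0,0],[-1,-0.7,0,0,0],[-1,0,0,0,0]]'|sed -n '1,2p;4p'
python3 -m creep '[[-1,-0.2,0,0,0],[-1,-0.1,0,0,0],[-1,0,0,0,0]]'|sed -n '1,2p;4p'
python3 -m creep '[[-1,-0.1,0,0,0],[-1,0,0,0,0]]'|sed -n '1,2p;4p'
```

```text
clock: 11.85
ee_pos: [0.4952, 0.3714, 0.0359]
contact_force: [-0.5, -0.5, 0.2]
clock: 12.1
ee_pos: [0.4985, 0.3721, 0.0372]
contact_force: [0.9, 0.2, -0.4]
clock: 12.27
ee_pos: [0.5001, 0.3724, 0.0374]
contact_force: [-0.4, 0.1, -0.6]
```

```bash
python3 -m creep '[[-1,-0.08,0,0,0],[-1,0,0,0,0]]'|sed -n '1,2p;4p'
python3 -m creep '[[-1,-0.08,0,0,0],[-1,0,0,0,0]]'|sed -n '1,2p;4p'
```

```text
clock: 12.43
ee_pos: [0.5017, 0.3725, 0.0375]
contact_force: [-0.7, 0.4, 0.2]
clock: 12.6
ee_pos: [0.5034, 0.3725, 0.0374]
contact_force: [0.1, 0.4, 0.1]
```

```bash
python3 -m creep '[[-1,-0.08,0,0,0],[-1,0,0,0,0]]'|sed -n '1,2p;4p'
python3 -m creep '[[-1,-0.08,0,0,0],[-1,0,0,0,0]]'|sed -n '1,2p;4p'
python3 - <<'E'
from h import *
s=r.read_state();f=grab_frame("scene");print(s["clock"],s["ee_pos"],s["contact_force"]);cv2.imwrite("pics/s4.png",cv2.resize(f["image"][165:255,120:240],(800,600),interpolation=cv2.INTER_CUBIC))
E
```

```text
clock: 12.77
ee_pos: [0.5041, 0.3725, 0.0371]
contact_force: [-3.1, -0.3, 1.0]
clock: 12.93
ee_pos: [0.5042, 0.3725, 0.0369]
contact_force: [-6.1, -0.4, 2.2]
12.9333 [0.50421132 0.37247717 0.0368691 ] [-6.07319676 -0.36111993  2.23902001]
```

View pics/s4.png

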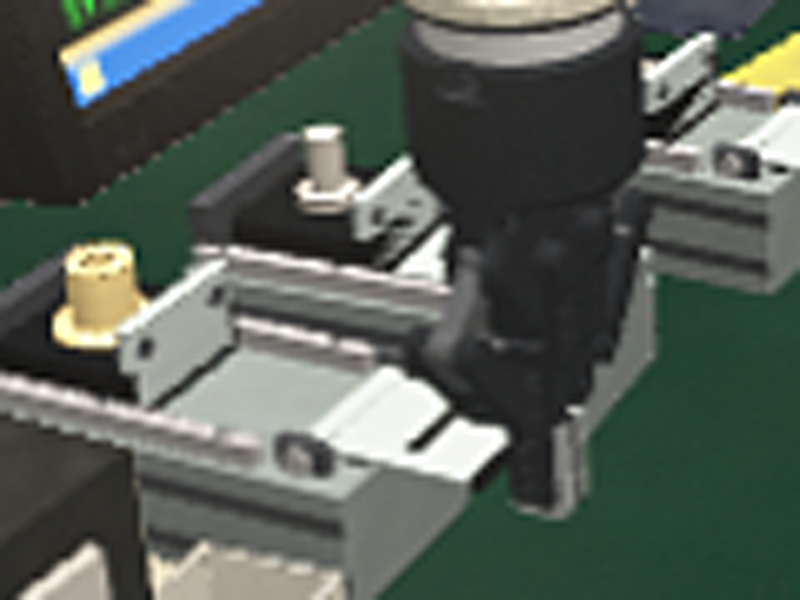

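The picture shows the finger against the bead at (490,475), 6 N, carrier against its stop. Now drag upward along the arc.

```bash
python3 -m creep '[[-1,0,0,-0.15,0],[-1,-0.01,0,-0.2,0],[-1,-0.03,0,-0.2,0],[-1,-0.05,0,-0.2,0],[-1,0,0,0,0]]'|sed -n '1,2p;4p'
python3 - <<'E'
from h import *
s=r.read_state();f=grab_frame("scene");print(s["clock"],s["ee_pos"],s["contact_force"]);cv2.imwrite("pics/s5.png",cv2.resize(f["image"][165:255,120:240],(800,600),interpolation=cv2.INTER_CUBIC))
E
```

```text
clock: 13.4
ee_pos: [0.506, 0.3726, 0.0526]
contact_force: [-7.9, -1.4, 1.7]
13.4 [0.5060431  0.37259293 0.05259183] [-7.89585339 -1.41439524  1.72389033]
```

View pics/s5.png

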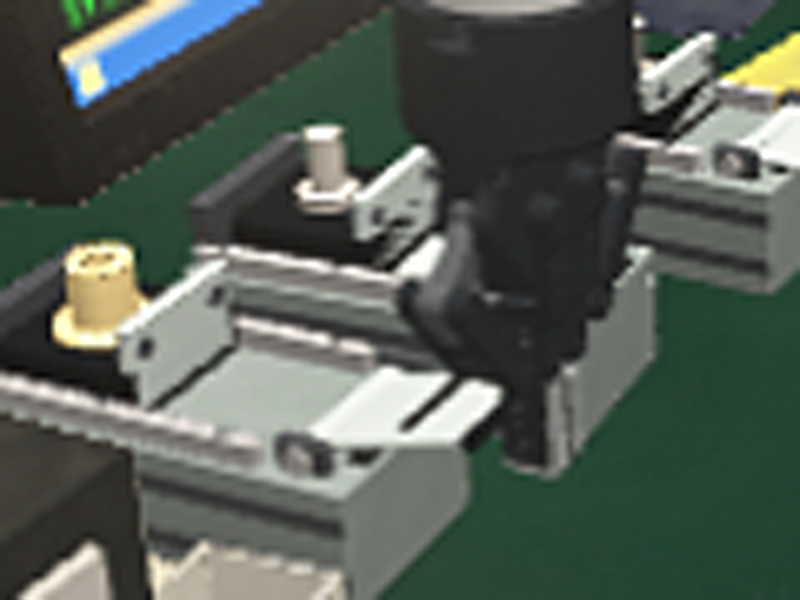

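The flag is lifting with the finger: the bead has risen to (495,400), about 14°. I'll continue along the arc.

```bash
python3 -m creep '[[-1,-0.10,0,-0.32,0],[-1,-0.13,0,-0.31,0],[-1,-0.16,0,-0.29,0],[-1,-0.19,0,-0.28,0],[-1,0,0,0,0]]'|sed -n '1,2p;4p'
python3 -m creep '[[-1,-0.22,0,-0.26,0],[-1,-0.25,0,-0.23,0],[-1,-0.28,0,-0.20,0],[-1,0,0,0,0]]'|sed -n '1,2p;4p'
```

```text
clock: 13.87
ee_pos: [0.522, 0.3736, 0.0784]
contact_force: [0.4, -0.7, 0.6]
clock: 14.2
ee_pos: [0.537, 0.3738, 0.0914]
contact_force: [-0.6, -0.4, 1.4]
```

```bash
python3 -m creep '[[-1,-0.3,0,-0.15,0],[-1,-0.3,0,-0.1,0],[-1,-0.3,0,-0.1,0],[-1,-0.3,0,0,0],[-1,-0.3,0,0,0],[-1,-0.3,0,0,0],[-1,-0.3,0,0,0],[-1,-0.3,0,0,0]]'|sed -n '1,2p;4p'
python3 - <<'E'
from h import *
s=r.read_state();f=grab_frame("scene");print(s["clock"],s["ee_pos"],s["contact_force"]);cv2.imwrite("pics/s6.png",cv2.resize(f["image"][165:255,120:240],(800,600),interpolation=cv2.INTER_CUBIC))
E
```

```text
clock: 14.87
ee_pos: [0.5833, 0.3755, 0.0967]
contact_force: [0.2, 1.2, 0.7]
14.8667 [0.58332626 0.37548601 0.09673803] [0.18413375 1.16723225 0.65627716]
```

View pics/s6.png

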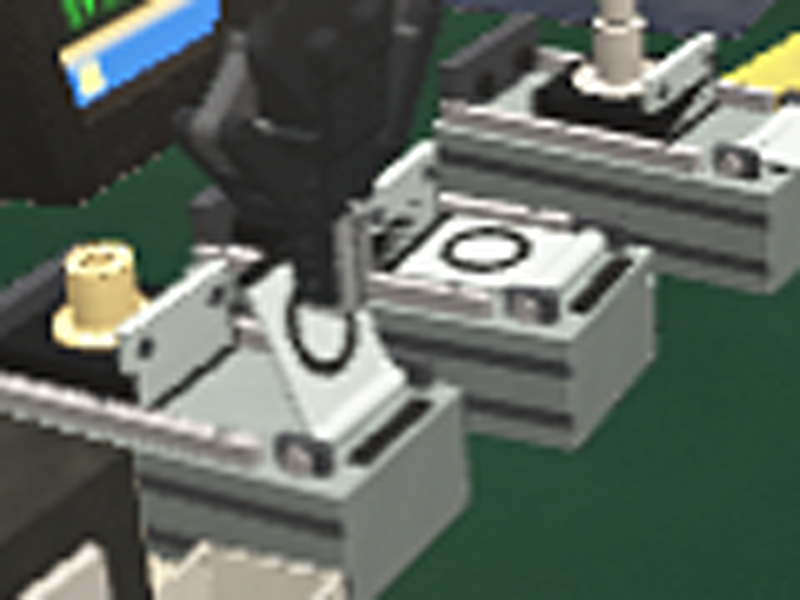

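The flag is past upright, ring side showing, and falling towards the lane. I'll back the finger off and check that it lies flat.

```bash
python3 -m creep '[[-1,0.5,0,-0.3,0],[-1,1,0,-0.5,0],[-1,1,0,-0.5,0],[-1,1,0,-0.5,0],[-1,1,0,0,0],[-1,0,0,0,0],[-1,0,0,0,0],[-1,0,0,0,0]]'|sed -n '1,2p;4p'
python3 -m creep '[[-1,0,0,0,0],[-1,0,0,0,0],[-1,0,0,0,0],[-1,0,0,0,0],[-1,0,0,0,0],[-1,0,0,0,0],[-1,0,0,0,0],[-1,0,0,0,0]]'|sed -n '1,2p;4p'
python3 - <<'E'
from h import *
s=r.read_state();f=grab_frame("scene");print(s["clock"],s["ee_pos"],s["dq"]);cv2.imwrite("pics/s7.png",cv2.resize(f["image"][165:255,120:240],(800,600),interpolation=cv2.INTER_CUBIC))
E
```

```text
clock: 15.58
ee_pos: [0.4929, 0.3721, 0.1333]
contact_force: [0.6, 0.0, -0.8]
clock: 16.25
ee_pos: [0.4929, 0.372, 0.1331]
contact_force: [0.7, -0.2, -1.3]
16.25 [0.49289766 0.3720051  0.13305383] [ 0.00157844 -0.00162461  0.00142722  0.0005286  -0.00199435  0.00042011]
```

View pics/s7.png

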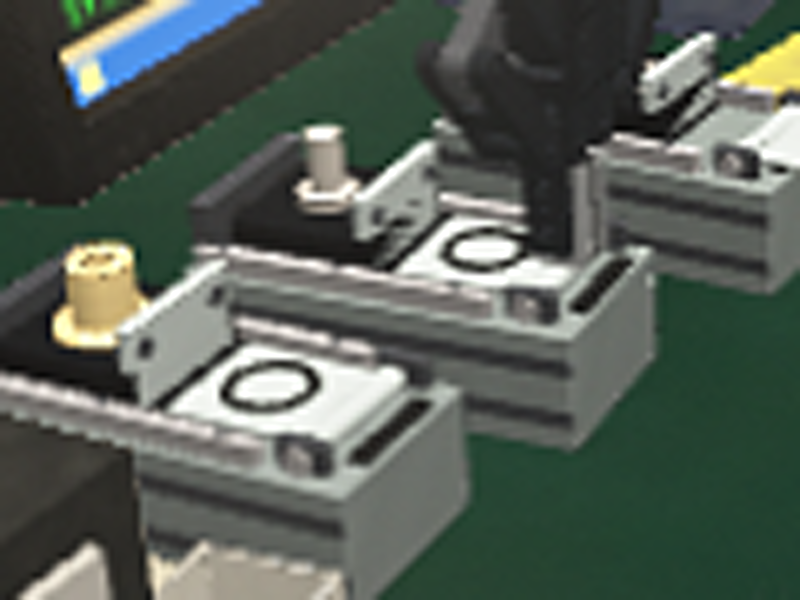

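The flag lies flat with the ring up (270,385), right behind the carrier, which is home with its bush upright. It looks just like the pin dock, and the robot touches nothing.

```bash
python3 -c "
from cell import r
print(r.hand_in())"
```

```text
the job is handed in; nothing more can be done
None
```

The job is handed in, with no verdict returned: the brass bush's carrier is home against its stop and its flag lies flat behind it, ring up; the last picture was taken at 16 s of the 38 s allowed.

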